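# Shift the kitchen machine into its kneading gear

## Robot

A 6-joint arm with a two-finger parallel gripper is mounted at the origin on the work surface. World frame = base frame: x ahead of the robot, y to its left, z up, the work surface at z = 0. Lengths are in mm, angles in rad, forces in N, time in s.
With the tool pointing down it reaches from about 275 to 1000 mm from the base axis. Payload 8.4 kg.
Tool frame: the origin (TCP) lies between the finger pads; the fingertips stand 22 mm ahead of it and the grasp point (between the pads) lies 3 mm ahead of it; z points along the fingers, y is the line along which they close (so a half turn about z gives the same grasp; the last joint's range is limited). The gripper opens to 85 mm and grips with 20 to 120 N. Pads are 22 mm wide; open, the fingers measure 114 mm over their backs; the gripper's body (76 mm by 85 mm) begins 54 mm behind the grasp point. The pads swing forward as they close: fully open they stand 13 mm farther back than shut.
Start: joints at [1.219, 0.353, 1.633, -0, 1.155, -0.002], TCP at [214.192, 587.154, 223.781] pointing down, gripper open.
Joint ranges: [-2.63, 2.63], [-0.92, 2.1], [0.06, 2.66], [-1.3, 4.44], [0, 2.69], [-3.02, 3.02]. Speed limits (rad/s): [2.22, 2.22, 2.79, 3.14, 3.14, 3.14].

## Interface

Orientations are given as [roll, pitch, yaw] about the fixed x, y, z axes, in that order (R = Rz(yaw) Ry(pitch) Rx(roll)).
In Python, from rig import r, grab_frame gives the robot as it stands.
- The arm moves only by the shell command python3 -m inch 'ROWS' [FORCE]. ROWS is JSON, a list of rows, each a list of 7 numbers: the turn, a rotation vector about the tool's x, y, z as a fraction of full scale, then the shift along the tool's x, y, z as a fraction of full scale, then the closure, from 0 (fully open) to 1 (shut). In form: [[rx, ry, rz, dx, dy, dz, fingers], ...]. A call has 1 to 8 rows; each row shifts and turns the commanded pose from where the row before left it, along the tool's axes as they then stand; what a row does not reach is not made up. Full scale, the value 1, is 2.5 cm for a shift and pi rad for a turn. A row lasts 1/12 s, in which the tool goes at most 41.7 mm and 7.16 degrees, less where a joint would pass 70% of its speed; a pose out of reach is approached as far as the arm can. A call with a number of a shift or a turn outside -1 to 1 is refused whole. A call with a gripper value outside its range is refused whole. The fingers move at their own pace and stop on an object; FORCE is the grip in N (left out, the last holds). Time passes only in rows, so rows that do not move let the fingers close. It gives the time, the measured TCP pose, the force, the opening and the grip force at its end, in the units of the state.
- r.sense(): the state, without advancing time (a new reading comes with each control period).
- grab_frame(name): name is "side" or "top" or "wrist"; returns a dict with "pixels" (480x640x3 uint8, red, green, blue), "z_map" (480x640 float32, mm along the optical axis (not along the pixel's ray), 0 where there is no reading), "vertical_fov" (degrees; the focal length in pixels is half the picture's height over the tangent of half this angle, whatever the lens; pixels are square), "cx", "cy" (the principal point, pixels), "cam_to_world" (4x4, takes a point from camera to world coordinates). Camera axes: x right, y down, z forward; pixel columns grow to the right and rows downward; lengths in mm; the calibration is good to about 2 mm. The wrist camera is an equidistant fisheye: a pixel r from the principal point sees the ray r / f radians off the axis. A picture is of the moment at which its call begins.
- r.sign_off(): hands the job in; it is judged then, once.
The state is a dict: "clock": time; "qpos": joint angles; "qvel": joint speeds; "joint_efforts": joint torques, N m; "eef_pos": TCP position; "tcp_rot": TCP orientation; "contact_force": force on the tool from outside, world axes, zero at the start; "wrist_torque": the same for the moment, N m; "opening": opening from 0.0 (shut) to 1.0 (fully open); "grasp_force": force on a finger pad.
Only numpy, scipy, OpenCV 4.12 (cv2) and the standard library are available. Lean on these libraries where they do the work, as an engineer would, in place of code of your own. Each camera call takes 0.05 s, during which the arm holds its last target. There are 200 camera calls.

## Task

Put the kitchen machine into its kneading gear: with the fingertips or the outside of the fingers, push its black-knobbed gear lever from where it stands in the right-hand slots, across the H-shaped gate and fully home against the end of the slot marked by the triangular badge. Only push the lever, never pinch it between the fingers; leave it in that slot, take the hand away, and leave everything else on the counter and on the machine where it stands.

Things in the scene. Friction and masses are not known exactly. Their poses are not given: they have to be found in the camera images.
- machine: fixed white kitchen machine; origin on the counter under the centre of its gate; its x axis points to the machine's rear (away from the robot), y to its left, z up; turned by up to 0.35 rad. Gear housing 210 (x) by 220 (y) mm about the origin, its flat steel deck 120 mm above the counter. A fixed steel bowl on its left, 190 mm across, rim 172 mm above the counter, centre at y = +225 mm
- gate_centre (a point): centre of the H-shaped gate, on the deck. A cross channel along the machine's y (18 mm wide) joins two straight slots along x (16 mm wide, centre lines 22 mm left and right), which run 30 mm forward and rearward of the channel's centre line: four slot ends. The channel ends flush with the slots' outer edges
- lever_foot (a point): point on the lever's axis 90 mm above its pivot, at about the deck's surface. Here the lever is a 10 mm steel stem, which runs in the gate and is stopped by its edges: its centre stands about 24 mm forward or rearward of the gate centre at a slot end, and 25 mm left or right at an end of the cross channel (there it can enter that side's slots)
- lever_knob (a point): point on the lever's axis in the middle of its black knob, an upright cylinder 30 mm across, 32 mm tall. The lever tilts about a pivot 126 mm below this point, 30 mm above the counter under the gate centre. Upright, the point is 156 mm above the counter (knob 140 to 172). In a slot end it is some 33 mm forward or rearward and 30 to 35 mm left or right of the gate centre, 9 mm lower
- lever_top (a point): centre of the knob's top face, 16 mm above lever_knob along the lever. The lever is stiff by friction: it takes 3 to 5 N at the knob to move it, and it stays where it is left (no spring)
- gear_rocker (a joint): fore-and-aft tilt of the lever in rad: 0 in the cross channel, about +0.28 at a rear slot end (away from the robot), about -0.28 at a front slot end. It starts anywhere along the pair of right slots (-0.27 to 0.27)
- gear_lever (a joint): sideways tilt of the lever in rad: 0 at the gate centre, about +0.25 in the left slots and -0.25 in the right slots
- badge_triangle: flat dark steel triangle, 32 by 36 mm, 3 mm thick, lying on the deck beyond the end of one gate slot; always a left slot, front or rear; origin at its centre, 62 mm in front of or behind and 22 mm left or right of the gate centre. It marks the slot asked for
- badge_square: flat dark steel square of 28 mm, 3 mm thick, lying on the deck beyond the end of one gate slot; always a left slot, front or rear; origin at its centre, 62 mm in front of or behind and 22 mm left or right of the gate centre
- badge_cross: flat dark steel diagonal cross, 34 mm over its arms, 3 mm thick, lying on the deck beyond the end of one gate slot; always a right slot, front or rear; origin at its centre, 62 mm in front of or behind and 22 mm left or right of the gate centre
- badge_disc: flat dark steel disc, 30 mm across, 3 mm thick, lying on the deck beyond the end of one gate slot; always a right slot, front or rear; origin at its centre, 62 mm in front of or behind and 22 mm left or right of the gate centre
- spice_jar: small amber glass jar with a steel cap, 34 mm across and 70 mm tall, standing on the machine's deck near its rear right corner; origin at the centre of its underside
- dough_hook: steel dough hook, about 165 mm long and 12 mm thick, lying on the counter in front of the machine; origin at about its middle, on the counter
- mug: white mug, 80 mm across, 95 mm tall, right of the machine; origin at the centre of its underside
- pasta_jar: glass storage jar, 96 mm across, 190 mm tall, at the far right; origin at the centre of its underside
- coffee_pot: aluminium stove-top coffee pot, 96 mm across, 185 mm tall, behind the machine; origin at the centre of its underside
- wooden_spoon: wooden spoon 260 mm long lying left of the machine; origin on the counter under its middle
- tomato_can: tin can, 74 mm across, 110 mm tall, at the near right; origin at the centre of its underside

How it is judged:
By the outcome, as a careful person would: the job done as asked, in the order asked, and still so for the second after the job is handed in, with the robot touching nothing.
It also fails if it takes over 56 s, if anything falls off the work surface, if the arm or the gripper's body presses on something with over 40 N, if the wrist force passes 120 N, or if a joint passes its speed limit or range.

## Working session

There is one attempt and no reset: what is moved stays moved. The work goes in short steps, Python scripts to look and compute and a shell command to move; the robot and the scene stay as the last step left them, time stands still between calls to the robot, and variables do not carry over. Pictures are saved under pics/ and viewed, at most 12 in all, crops included, and the job is handed in when it is done.

```bash
mkdir -p pics
cat > h.py <<'E'
import numpy as np,cv2
from rig import r,grab_frame
def shot(n,f):
    g=grab_frame(n); cv2.imwrite('pics/'+f+'.png',g['pixels'][:,:,::-1]); np.savez('pics/'+f+'.npz',**g); return g
def world(g):
    f=240/np.tan(np.radians(g['vertical_fov'])/2)
    v,u=np.mgrid[:480,:640]; z=g['z_map']
    P=np.stack([(u-g['cx'])/f*z,(v-g['cy'])/f*z,z],-1)
    T=np.array(g['cam_to_world']); W=P@T[:3,:3].T+T[:3,3]; W[z==0]=np.nan; return W
E
python3 - <<'E'
from h import *
for n in('top','side'):
    g=shot(n,n+'0'); print(n,g['vertical_fov'],g['cx'],g['cy'],np.round(g['cam_to_world'],3).tolist())
print(r.sense())
E
```

```text
top 51.04011826561929 317.5142720332062 236.09973344623884 [[0.022, -0.997, 0.076, 444.599], [-1.0, -0.024, -0.018, -3.546], [0.02, -0.076, -0.997, 1320.151], [0.0, 0.0, 0.0, 1.0]]
side 57.079900470070264 323.95761271626895 247.39124686400314 [[0.871, -0.374, 0.318, 222.633], [-0.491, -0.684, 0.539, -536.915], [0.016, -0.626, -0.78, 878.937], [0.0, 0.0, 0.0, 1.0]]
{'clock': 0.1, 'qpos': array([ 1.21861292e+00,  3.53616045e-01,  1.63403855e+00,  7.50742369e-07,
        1.15519566e+00, -2.37190408e-03]), 'qvel': array([ 1.72104520e-03,  3.75290818e-04, -4.81072363e-04,  5.11904115e-05,
       -1.30571573e-03, -1.09387808e-03]), 'joint_efforts': array([-1.23691614e-03, -6.06351542e+01, -3.42816174e+01, -6.67077597e-05,
        4.01351586e-03, -1.49540062e-05]), 'eef_pos': array([214.03709788, 586.75542759, 223.12262818]), 'tcp_rot': array([-3.14033506e+00, -3.66936062e-06,  2.79178084e+00]), 'contact_force': array([ 0.15623901, -0.26976919,  0.95733312]), 'wrist_torque': array([-0.03233074, -0.01203612,  0.00999724]), 'grasp_force': 0.0, 'opening': 1.0024711262085189}
```

View pics/top0.png

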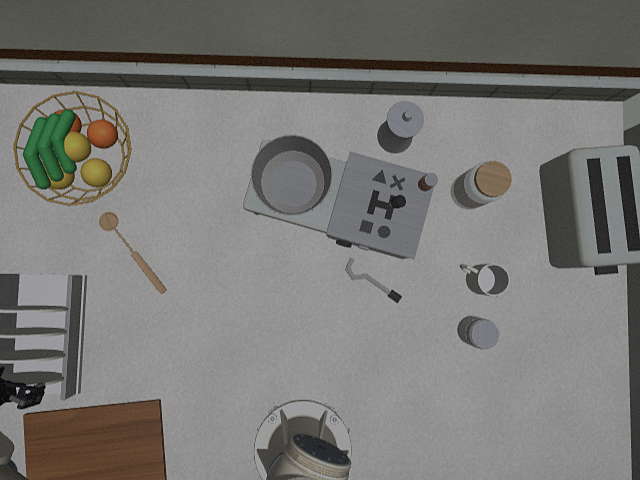

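View pics/side0.png

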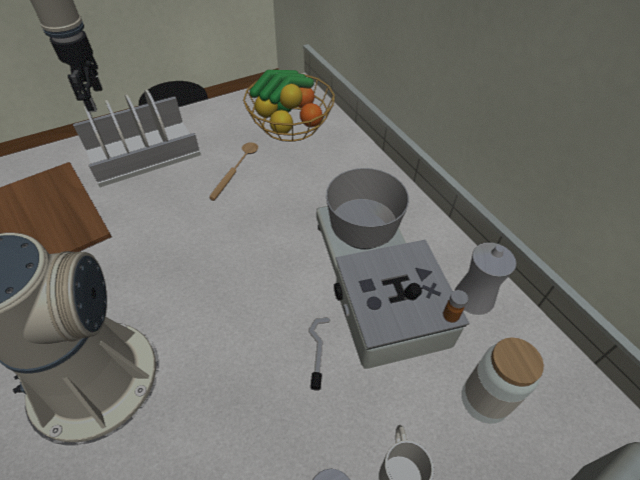

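Top view: the triangle is at (379,177), rear-left. The cross is at (397,183), square (366,226) and disc (384,232). The knob is at (398,202), in the right slots and to the rear. The spice jar is at (428,181). Next I'll measure these.

```bash
cat >> h.py <<'E'
def onplane(g,u,v,z):
    f=240/np.tan(np.radians(g['vertical_fov'])/2); T=np.array(g['cam_to_world'])
    d=T[:3,:3]@np.array([(u-g['cx'])/f,(v-g['cy'])/f,1]); return T[:3,3]+d*(z-T[2,3])/d[2]
def knob(g,C,R,box=70):
    W=world(g); m=(np.abs(W[...,:2]-C[:2]).max(-1)<box)&(W[...,2]>128)&(W[...,2]<180)&(g['pixels'].max(-1)<45)
    return W[m]
E
python3 - <<'E'
from h import *
for n in('top','side'):
    g=dict(np.load(f'pics/{n}0.npz')); W=world(g)
    m=(abs(W[...,2]-120)<6)&(W[...,0]>350)&(W[...,0]<800)&(W[...,1]>-320)&(W[...,1]<60)
    k,l,s,c=cv2.connectedComponentsWithStats(m.astype(np.uint8)); i=1+s[1:,4].argmax()
    P=W[l==i]; print(n,'deck z',np.median(P[:,2]),len(P))
    rc=cv2.minAreaRect(P[:,:2].astype(np.float32)); print(rc)
    # dark blobs inside deck
    gray=g['pixels'].max(-1); hull=np.zeros((480,640),np.uint8)
    cv2.fillPoly(hull,[cv2.convexHull(np.argwhere(l==i)[:,::-1].astype(np.int32))],1)
    med=np.median(gray[l==i]); d=((gray<0.72*med)&(cv2.erode(hull,np.ones((5,5)))>0)).astype(np.uint8)
    k,l2,s,c=cv2.connectedComponentsWithStats(d)
    for j in range(1,k):
        if s[j,4]>25: print(c[j].round(1),s[j,4],onplane(g,*c[j],122).round(1),'z',np.nanmedian(W[l2==j][:,2]).round(1),gray[l2==j].mean().round())
    ctr=np.array(rc[0]); K=(np.linalg.norm(W[...,:2]-ctr,axis=-1)<75)&(W[...,2]>130)&(W[...,2]<180)
    Q=W[K]; print('knob',len(Q),Q.min(0).round(),Q.max(0).round(),np.median(Q,0).round(1), 'px',np.argwhere(K)[:,::-1].mean(0))
    top=Q[Q[:,2]>Q[:,2].max()-8]; print('top',top.mean(0).round(1))
    im=cv2.resize(g['pixels'][130:270,320:450] if n=='top' else g['pixels'][220:380,320:490],None,fx=4,fy=4,interpolation=2)
    cv2.imwrite(f'pics/{n}0c.png',im[:,:,::-1])
E
```

```text
top deck z 119.40472708173866 7103
((616.4613037109375, -178.75865173339844), (220.09925842285156, 211.39820861816406), 75.2848129272461)
[379.6 177.3] 96 [ 682.6 -172.5  122. ] z 122.1 64.0
[397.1 182.3] 98 [ 671.5 -215.1  122. ] z 122.3 64.0
[423.  184.4] 110 [ 668.  -278.2  122. ] z 157.9 59.0
[385.7 203.7] 517 [ 618.6 -188.1  122. ] z 115.1 43.0
[365.8 226.4] 127 [ 562.4 -141.   122. ] z 122.3 65.0
[383.5 231.4] 118 [ 551.4 -183.6  122. ] z 122.9 66.0
knob 165 [ 605. -227.  141.] [ 634. -197.  172.] [ 618.  -210.   163.5] px [397.88484848 201.65454545]
top [ 619.5 -212.3  167. ]
side deck z 119.78726615028302 8513
((614.2125854492188, -178.835205078125), (223.55987548828125, 211.80447387695312), 75.06023406982422)
[422.7 273.1] 114 [ 680.3 -174.   122. ] z 123.0 60.0
[407.3 289. ] 728 [ 627.7 -190.9  122. ] z 119.8 39.0
[366.9 285.2] 161 [ 560.2 -142.9  122. ] z 122.7 61.0
[373.6 302.9] 152 [ 548.8 -185.2  122. ] z 122.8 60.0
[450.8 311.3] 272 [ 672.3 -275.5  122. ] z 152.2 65.0
knob 236 [ 602. -230.  136.] [ 631. -199.  172.] [ 611.3 -217.7  163.3] px [412.23728814 291.18220339]
top [ 616.3 -215.   166.6]
```

View pics/top0c.png

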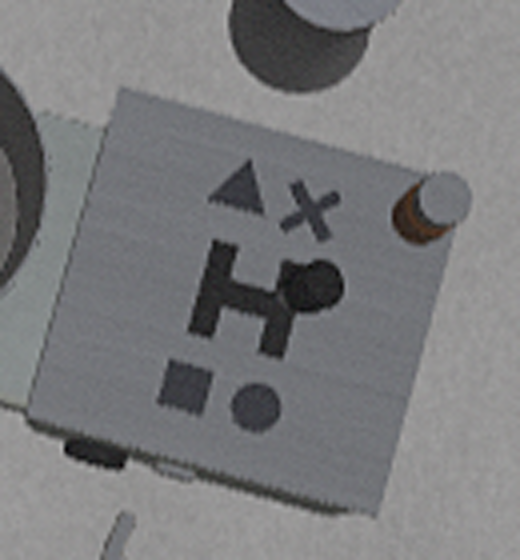

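Triangle is rear-left. Gate centre ≈ (616,-179), yaw ≈ -0.256. The knob is at machine (+10,-32). I'll turn the tool to yaw 1.315, so tool x is machine +y and tool y is machine +x, then raise and shut the fingers.

```bash
python3 -m inch '[[0,0,0.0392,0,0,-0.25,1],[0,0,0.0392,0,0,-0.25,1],[0,0,0.0392,0,0,-0.25,1],[0,0,0.0392,0,0,-0.25,1],[0,0,0.0392,0,0,-0.25,1],[0,0,0.0392,0,0,-0.25,1],[0,0,0.0392,0,0,0,1],[0,0,0.0392,0,0,0,1]]' 20
python3 -m inch '[[0,0,0.0392,0,0,0,1],[0,0,0.0392,0,0,0,1],[0,0,0.0392,0,0,0,1],[0,0,0.0392,0,0,0,1],[0,0,0,0,0,0,1]]'
cat >> h.py <<'E'
C=np.array([616,-179.]); yaw=-0.256; M=np.array([[np.cos(yaw),-np.sin(yaw)],[np.sin(yaw),np.cos(yaw)]])
from scipy.spatial.transform import Rotation as Ro
def rel():
    s=r.sense(); p=np.array(s['eef_pos']); print('machine xy',((p[:2]-C)@M).round(1),'z',p[2].round(1),'rot',np.round(s['tcp_rot'],3),'F',np.round(s['contact_force'],1),'t',s['clock'],'q',np.round(s['qpos'],2),'open',round(s['opening'],3)); return s
def to(mx,my,z):
    s=rel(); R=Ro.from_euler('xyz',s['tcp_rot']).as_matrix(); w=np.r_[C+M@[mx,my],z]
    print('tool shift mm',(R.T@(w-s['eef_pos'])).round(1))
E
python3 -c "
from h import *
to(48,-32,260)
g=dict(np.load('pics/top0.npz')); print('jar cap machine',(onplane(g,428,181,190)[:2]-C)@M)"
```

```text
clock: 0.77
eef_pos: [214.2, 587.1, 261.4]
tcp_rot: [-3.142, -0.0, 1.8]
contact_force: [0.2, -0.4, 0.4]
opening: 0.004
grasp_force: 0.0
clock: 1.18
eef_pos: [214.1, 586.9, 260.9]
tcp_rot: [-3.141, 0.001, 1.308]
contact_force: [0.3, -1.2, 1.0]
opening: -0.0
grasp_force: 0.0
machine xy [-582.8  639.2] z 260.9 rot [-3.141e+00  1.000e-03  1.308e+00] F [ 0.3 -1.2  1. ] t 1.1833 q [1.22 0.32 1.59 0.   1.23 1.48] open -0.0
tool shift mm [-667.1  635.1    1.3]
jar cap machine [ 69.83910371 -79.83221329]
```

```bash
python3 -m inch '[[0,0,0,-0.66,0.63,0,1],[0,0,0,-0.66,0.63,0,1],[0,0,0,-0.66,0.63,0,1],[0,0,0,-0.66,0.63,0,1],[0,0,0,-0.66,0.63,0,1],[0,0,0,-0.66,0.63,0,1],[0,0,0,-0.66,0.63,0,1],[0,0,0,-0.66,0.63,0,1]]' |head -2
python3 -m inch '[[0,0,0,-0.66,0.63,0,1],[0,0,0,-0.66,0.63,0,1],[0,0,0,-0.66,0.63,0,1],[0,0,0,-0.66,0.63,0,1],[0,0,0,-0.66,0.63,0,1],[0,0,0,-0.66,0.63,0,1],[0,0,0,-0.66,0.63,0,1],[0,0,0,-0.66,0.63,0,1]]' |head -2
python3 -m inch '[[0,0,0,-0.66,0.63,0,1],[0,0,0,-0.66,0.63,0,1],[0,0,0,-0.66,0.63,0,1],[0,0,0,-0.66,0.63,0,1],[0,0,0,-0.66,0.63,0,1],[0,0,0,-0.66,0.63,0,1],[0,0,0,-0.66,0.63,0,1],[0,0,0,-0.66,0.63,0,1]]' |head -2
python3 -m inch '[[0,0,0,-0.66,0.63,0,1],[0,0,0,-0.66,0.63,0,1],[0,0,0,-0.66,0.63,0,1],[0,0,0,-0.66,0.63,0,1],[0,0,0,-0.66,0.63,0,1],[0,0,0,-0.66,0.63,0,1],[0,0,0,-0.66,0.63,0,1],[0,0,0,-0.66,0.63,0,1]]' |head -2
python3 -m inch '[[0,0,0,-0.66,0.63,0,1],[0,0,0,-0.66,0.63,0,1],[0,0,0,-0.66,0.63,0,1],[0,0,0,-0.66,0.63,0,1],[0,0,0,-0.66,0.63,0,1],[0,0,0,-0.66,0.63,0,1],[0,0,0,-0.66,0.63,0,1],[0,0,0,0,0,0,1]]'|head -2
python3 -c "
from h import *
to(48,-32,165)
shot('side','side1')"
```

```text
clock: 1.85
eef_pos: [302.8, 426.3, 261.1]
clock: 2.52
eef_pos: [391.1, 266.7, 261.2]
clock: 3.18
eef_pos: [479.5, 107.0, 261.2]
clock: 3.85
eef_pos: [567.8, -52.6, 261.1]
clock: 4.52
eef_pos: [646.1, -194.6, 260.7]
machine xy [33.1 -7.5] z 260.7 rot [3.141e+00 1.000e-03 1.317e+00] F [-0.6  1.   0.7] t 4.5167 q [-0.29  0.4   1.48 -0.    1.26 -0.04] open 0.002
tool shift mm [-24.5  14.8  95.7]
```

View pics/side1.png

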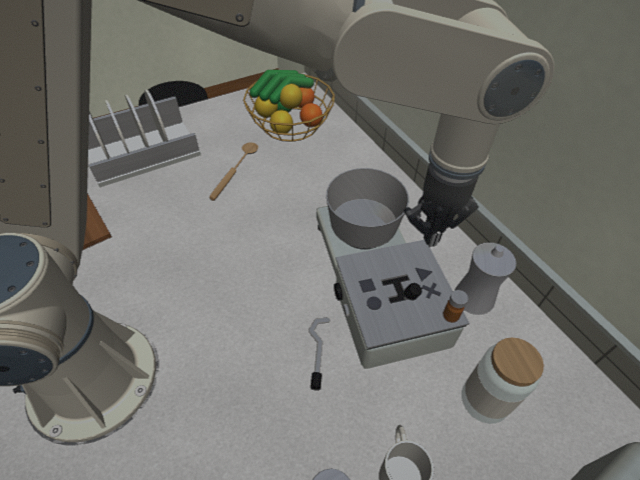

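The hand is clear, the lever hasn't moved, and the fingertips are at about (433,240). Now I'll go behind the knob and down.

```bash
python3 -m inch '[[0,0,0,-0.5,0.3,0.2,1],[0,0,0,-0.5,0.3,0.2,1],[0,0,0,0,0,0.6,1],[0,0,0,0,0,0.7,1],[0,0,0,0,0,0.7,1],[0,0,0,0,0,0.7,1],[0,0,0,0,0,0.4,1],[0,0,0,0,0,0.3,1]]'
python3 -c "
from h import *
to(28,-32,165)"
```

```text
clock: 5.23
eef_pos: [652.3, -219.3, 164.6]
tcp_rot: [-3.14, -0.0, 1.315]
contact_force: [-0.9, -0.4, -0.5]
opening: 0.003
grasp_force: 0.0
machine xy [ 45.3 -29.8] z 164.6 rot [-3.14  -0.     1.315] F [-0.9 -0.4 -0.5] t 5.2333 q [-0.33  0.51  1.54 -0.    1.1  -0.07] open 0.003
tool shift mm [ -2.2 -17.3  -0.4]
```

```bash
python3 -m inch '[[0,0,0,-0.05,-0.1,0,1],[0,0,0,-0.05,-0.1,0,1],[0,0,0,0,-0.1,0,1],[0,0,0,0,-0.1,0,1]]' | sed -n '2p;4p'
python3 - <<'E'
from h import *
rel(); g=shot('side','side2'); t=shot('top','top2')
a=cv2.resize(g['pixels'][190:320,330:480],(600,520),interpolation=2)
cv2.imwrite('pics/side2c.png',a[:,:,::-1])
E
```

```text
eef_pos: [643.0, -219.4, 167.5]
contact_force: [0.6, 1.9, 0.2]
machine xy [ 36.3 -32.3] z 167.5 rot [3.14  0.    1.314] F [0.6 1.9 0.2] t 5.5667 q [-0.33  0.49  1.56 -0.    1.09 -0.07] open 0.006
```

View pics/side2c.png

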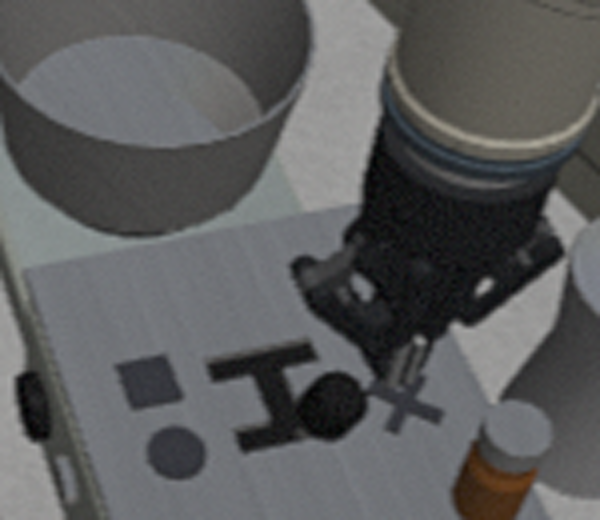

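The knob at crop (333,405) is still untouched. The fingertips at (400,375) are just behind it at the cross badge, and the jar is clear. I'll push forward in small steps.

```bash
python3 -m inch '[[0,0,0,0,-0.1,0.08,1],[0,0,0,0,-0.1,0,1],[0,0,0,0,0,0,1]]' | sed -n '2p;4p'
python3 -m inch '[[0,0,0,0,-0.08,0,1],[0,0,0,0,0,0,1]]' | sed -n '2p;4p'
python3 - <<'E'
from h import *
rel(); g=shot('side','side3')
h=shot('top','top3')
for f in ('side0','side2','side3'):
    q=dict(np.load(f'pics/{f}.npz')); W=world(q); D=(W[...,:2]-C)@M
    m=(W[...,2]>145)&(W[...,2]<174)&(D[...,0]<18)&(abs(D[...,0])<60)&(abs(D[...,1])<60)&(q['pixels'].max(-1)<60)
    print(f,m.sum(),'x front edge',np.percentile(D[m][:,0],[2,10,50]).round(1),'y',np.percentile(D[m][:,1],[3,50,97]).round(1))
a=cv2.resize(g['pixels'][220:330,330:480],(600,440),interpolation=2)
b=cv2.resize(h['pixels'][150:260,340:440],(400,440),interpolation=2)
cv2.imwrite('pics/c3.png',cv2.resize(np.hstack([a,b]),(800,352))[:,:,::-1])
E
```

```text
eef_pos: [637.3, -217.7, 164.2]
contact_force: [-0.3, -0.0, -0.1]
eef_pos: [635.6, -217.3, 164.3]
contact_force: [-0.9, 0.4, 1.0]
machine xy [ 28.7 -32. ] z 164.3 rot [-3.141  0.     1.314] F [-0.9  0.4  1. ] t 6.0833 q [-0.33  0.48  1.58 -0.    1.08 -0.07] open 0.001
side0 188 x front edge [-4.8 -3.7  4.6] y [-48.  -38.  -25.5]
side2 187 x front edge [-4.6 -3.2  5.3] y [-48.  -38.2 -25.4]
side3 187 x front edge [-4.9 -3.6  5.2] y [-47.8 -38.4 -25.5]
```

View pics/c3.png

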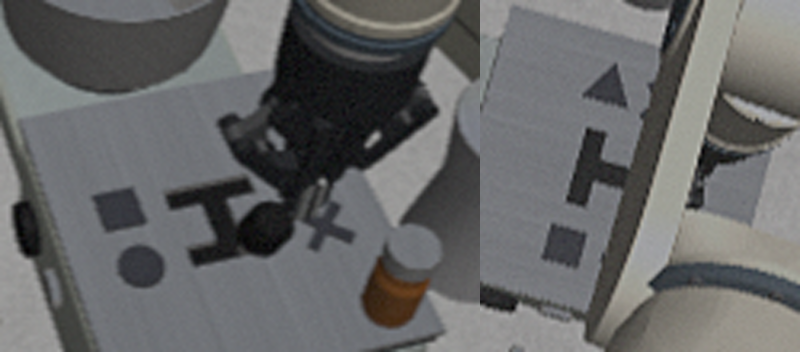

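Not touched yet, because the shut tips are thinner than I assumed. The knob's front edge (-4.8) gives me a way to track it, so I'll keep going.

```bash
cat >> h.py <<'E'
def track(f,xmax=18):
    rel(); q=shot('side',f); W=world(q); D=(W[...,:2]-C)@M
    m=(W[...,2]>145)&(W[...,2]<174)&(D[...,0]<xmax)&(D[...,0]>-65)&(abs(D[...,1])<60)&(q['pixels'].max(-1)<60)
    print(f,m.sum(),'x front',np.percentile(D[m][:,0],[2,10,50]).round(1),'y',np.percentile(D[m][:,1],[3,50,97]).round(1))
E
python3 -m inch '[[0,0,0,0,-0.08,0,1],[0,0,0,0,-0.08,0,1],[0,0,0,0,0,0,1]]' | sed -n '4p'
python3 -c "from h import *;track('s4')"
python3 -m inch '[[0,0,0,0,-0.08,0,1],[0,0,0,0,-0.08,0,1],[0,0,0,0,0,0,1]]' | sed -n '4p'
python3 -c "from h import *;track('s5')"
```

```text
contact_force: [0.3, 0.5, 0.2]
machine xy [ 24.6 -32. ] z 164.2 rot [-3.141  0.     1.314] F [0.3 0.5 0.2] t 6.4333 q [-0.33  0.47  1.59 -0.    1.08 -0.08] open 0.002
s4 187 x front [-5.3 -3.3  5. ] y [-48.2 -38.4 -26.2]
contact_force: [-0.1, -0.7, -0.2]
machine xy [ 20.6 -32. ] z 164.3 rot [-3.141 -0.     1.314] F [-0.1 -0.7 -0.2] t 6.7333 q [-0.33  0.47  1.6   0.    1.08 -0.08] open 0.001
s5 172 x front [-5.  -3.6  3.9] y [-48.3 -39.7 -27.1]
```

Run:
```python
from h import *
q=dict(np.load('pics/s5.npz')); cv2.imwrite('pics/s5c.png',cv2.resize(q['pixels'][245:315,370:460],(720,560),interpolation=2)[:,:,::-1])
W=world(q); D=(W[...,:2]-C)@M
np.set_printoptions(linewidth=250,suppress=True)
for v in range(272,304,3): print(v,[tuple(int(a) for a in (*D[v,u].round(),W[v,u,2].round())) for u in range(398,434,4) if np.isfinite(W[v,u,2])])
```

```text
272 [(11, 37, 122), (-32, -46, 248), (-25, -46, 246), (-16, -46, 243), (-3, -38, 228), (5, -39, 226), (5, -51, 243), (14, -50, 239), (26, -45, 228)]
275 [(9, 30, 121), (18, 30, 118), (-22, -45, 235), (-14, -46, 233), (-6, -46, 231), (5, -42, 222), (10, -46, 226), (28, -45, 218)]
278 [(10, 28, 112), (17, 25, 114), (25, 23, 113), (-13, -47, 225), (-5, -47, 222), (5, -44, 215), (12, -47, 216), (22, -45, 210), (72, 7, 119)]
281 [(7, 21, 112), (14, 17, 115), (20, 12, 119), (29, 12, 117), (5, -35, 192), (9, -42, 200), (16, -44, 201), (24, -46, 200), (70, 1, 118)]
284 [(4, 14, 112), (9, 7, 120), (17, 4, 121), (5, -26, 169), (6, -36, 183), (12, -41, 188), (18, -45, 191), (29, -41, 182), (66, -8, 120)]
287 [(1, 6, 113), (7, 1, 119), (0, -24, 157), (3, -32, 168), (11, -33, 167), (12, -43, 181), (19, -46, 183), (53, -15, 124), (61, -16, 123)]
290 [(-2, -1, 113), (6, -3, 113), (-3, -31, 158), (1, -37, 166), (9, -38, 164), (17, -40, 165), (43, -18, 122), (51, -21, 123), (57, -24, 125)]
293 [(-4, -8, 113), (4, -10, 114), (-4, -35, 153), (0, -42, 163), (6, -46, 167), (14, -47, 165), (41, -24, 120), (49, -25, 119), (56, -29, 122)]
296 [(-7, -15, 114), (1, -17, 114), (-4, -37, 146), (0, -44, 155), (7, -47, 157), (16, -48, 154), (38, -31, 120), (45, -34, 122), (54, -34, 119)]
299 [(-9, -22, 113), (-2, -25, 116), (5, -28, 118), (3, -43, 141), (10, -46, 143), (28, -35, 119), (35, -37, 120), (44, -38, 118), (52, -41, 119)]
302 [(-14, -31, 119), (-7, -34, 120), (2, -35, 118), (9, -38, 121), (17, -40, 120), (24, -42, 121), (33, -43, 119), (40, -46, 120), (49, -47, 118)]
```

View pics/s5c.png

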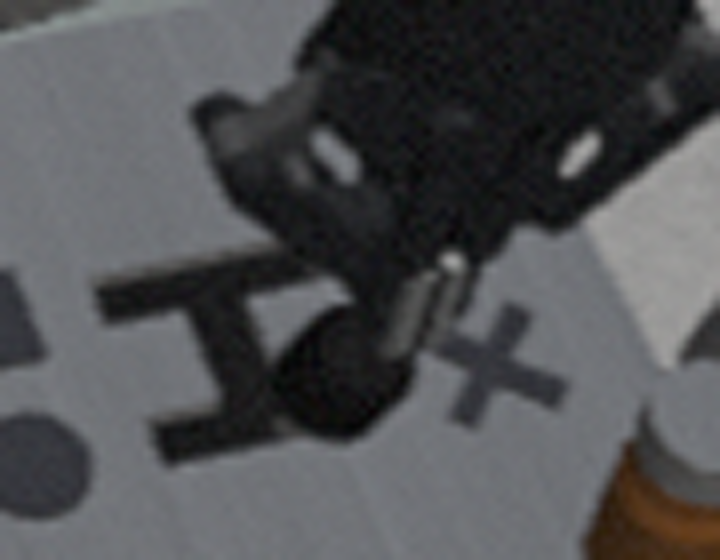

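Run:
```python
from h import *
for f,c in (('side1',(33.1,-7.5)),('side2',(36.3,-32.3)),('s5',(20.6,-32))):
    q=dict(np.load(f'pics/{f}.npz')); W=world(q); D=(W[...,:2]-C)@M-np.array(c)
    m=(abs(D[...,0])<22)&(abs(D[...,1])<20)&(W[...,2]>135)&(W[...,2]<275)
    P=np.c_[D[m],W[m][:,2]]; P=P[P[:,2].argsort()]
    for a in range(135,275,8):
        k=P[(P[:,2]>=a)&(P[:,2]<a+8)]
        if len(k): print(f,a,len(k),k.min(0).round()[:2],k.max(0).round()[:2])
```

```text
side1 159 3 [-20. -17.] [-14. -16.]
side1 167 2 [-20. -20.] [-18. -18.]
side1 263 2 [ -8. -11.] [-3. -9.]
side1 271 11 [-13. -13.] [5. 4.]
side2 135 1 [-19.  -9.] [-19.  -9.]
side2 143 1 [-20. -12.] [-20. -12.]
side2 151 6 [-21. -15.] [-11.  -6.]
side2 159 31 [-21. -15.] [-13.  10.]
side2 167 6 [-22.  -7.] [-17.   4.]
side2 175 13 [-14. -14.] [ 3. -5.]
side2 183 38 [-16. -14.] [11.  3.]
side2 191 34 [-16. -14.] [12.  0.]
side2 199 36 [-16. -14.] [11. -3.]
side2 207 24 [-17. -14.] [ 7. -7.]
side2 215 41 [-19. -16.] [21. -8.]
side2 223 78 [-22. -15.] [22. 10.]
side2 231 26 [-22. -18.] [22.  7.]
side2 239 51 [-19. -20.] [14. -4.]
side2 247 45 [-22. -19.] [ 15. -10.]
side2 255 55 [-22. -20.] [ 16. -12.]
side2 263 31 [-22. -20.] [  6. -11.]
side2 271 7 [-20. -19.] [ 19. -12.]
s5 135 6 [-20. -12.] [-3. -9.]
s5 143 14 [-21. -15.] [-4. 13.]
s5 151 20 [-22. -16.] [4. 9.]
s5 159 88 [-22. -18.] [3. 9.]
s5 167 35 [-22. -12.] [5. 9.]
s5 175 24 [-15. -14.] [9. 4.]
s5 183 36 [-15. -14.] [11.  4.]
s5 191 36 [-16. -14.] [12. -1.]
s5 199 31 [-16. -14.] [11. -6.]
s5 207 23 [-18. -15.] [18. -8.]
s5 215 54 [-20. -16.] [20.  9.]
s5 223 65 [-22. -15.] [22. 11.]
s5 231 32 [-18. -19.] [14. -1.]
s5 239 48 [-18. -20.] [13. -7.]
s5 247 47 [-22. -20.] [ 15. -11.]
s5 255 50 [-22. -20.] [ 17. -11.]
s5 263 20 [-21. -20.] [ 11. -11.]
s5 271 7 [-21. -20.] [-19. -11.]
```

Side1 and side2 depths put the fingertips around TCP+5 mm, not 22 mm below it. They are hovering over the knob, which explains the zero force. I'll check the gripper's profile before going lower.

```bash
python3 -m inch '[[0,0,0,0,0.3,0,1],[0,0,0,0,0.3,0,1],[0,0,0,0,0.3,0,1],[0,0,0,0,0.2,0,1],[0,0,0,0,0,0,1]]' | sed -n '2p;4p'
python3 - <<'E'
from h import *
s=rel(); c=(np.array(s['eef_pos'][:2])-C)@M; z0=s['eef_pos'][2]
for n in ('side','top'):
    q=shot(n,n+'6'); W=world(q); D=(W[...,:2]-C)@M-c
    m=(abs(D[...,0])<70)&(abs(D[...,1])<60)&(W[...,2]>125)&(W[...,2]<290)&(D[...,0]>-20)
    P=np.c_[D[m],W[m][:,2]]-[0,0,z0]
    for a in range(-30,110,7):
        k=P[(P[:,2]>=a)&(P[:,2]<a+7)]
        if len(k)>2: print(n,a,len(k),np.percentile(k,3,0).round()[:2],np.percentile(k,97,0).round()[:2])
w=shot('wrist','w6'); print(w['vertical_fov'],np.nanmin(w['z_map'][w['z_map']>0]))
a=cv2.resize(q['pixels'][1:2,1:2],(2,2))
cv2.imwrite('pics/m6.png',np.hstack([cv2.resize(dict(np.load('pics/side6.npz'))['pixels'][190:320,350:480],(400,400),interpolation=2),cv2.resize(w['pixels'],(400,400))])[:,:,::-1])
E
```

```text
eef_pos: [656.2, -222.7, 164.1]
contact_force: [-0.7, 0.8, 0.4]
machine xy [ 49.9 -32.1] z 164.1 rot [3.141 0.    1.314] F [-0.7  0.8  0.4] t 7.2 q [-0.33  0.51  1.53  0.    1.1  -0.07] open -0.001
side -30 9 [  7. -59.] [  9. -48.]
side -23 10 [  7. -59.] [ 10. -46.]
side -16 8 [  7. -59.] [  9. -47.]
side -9 18 [  6. -59.] [ 12. -45.]
side -2 17 [  8. -60.] [ 14. -44.]
side 5 10 [ -9. -59.] [10. -8.]
side 12 36 [-14. -58.] [11.  0.]
side 19 123 [-15. -59.] [36. -8.]
side 26 82 [-16. -59.] [35. -4.]
side 33 30 [-15. -14.] [10. -3.]
side 40 16 [-15. -14.] [ 4. -7.]
side 47 33 [-16. -16.] [18. -8.]
side 54 69 [-18. -16.] [30.  6.]
side 61 57 [-19. -15.] [36.  5.]
side 68 54 [-17. -19.] [42. -3.]
side 75 78 [-18. -19.] [46. -5.]
side 82 85 [-19. -20.] [51. -6.]
side 89 89 [-19. -20.] [56. -7.]
side 96 75 [-19. -21.] [58.  0.]
side 103 42 [-18. -22.] [51. -3.]
65.70646984690485 50.001194
```

View pics/m6.png

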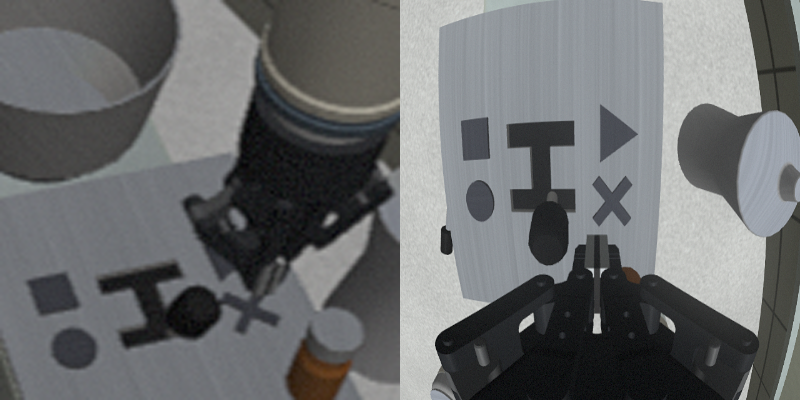

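In the side crop the tips end at about (265,290), which back-projects to z≈172. In the wrist view they end at (597,237), well above the deck. So the tips really are at about TCP+8. The linkage clears the jar, so I'll go 27 mm lower and check.

```bash
python3 -m inch '[[0,0,0,0,0,0.3,1],[0,0,0,0,0,0.3,1],[0,0,0,0,0,0.3,1],[0,0,0,0,0,0.18,1],[0,0,0,0,0,0,1]]' | sed -n '2p;4p'
cat >> h.py <<'E'
def tip(f):
    s=rel(); c=(np.array(s['eef_pos'][:2])-C)@M; q=shot('side',f); W=world(q); D=(W[...,:2]-C)@M-c
    m=(abs(D[...,0])<17)&(abs(D[...,1])<17)&(W[...,2]>128)&(W[...,2]<185); P=np.c_[D[m],W[m][:,2]]
    for a in range(128,185,6):
        k=P[(P[:,2]>=a)&(P[:,2]<a+6)]
        if len(k): print(a,len(k),k.min(0).round()[:2],k.max(0).round()[:2])
E
python3 -c "from h import *;tip('s7')"
```

```text
eef_pos: [653.7, -221.9, 135.4]
contact_force: [-0.3, -0.2, 0.7]
machine xy [ 47.4 -32. ] z 135.4 rot [-3.139 -0.     1.314] F [-0.3 -0.2  0.7] t 7.7667 q [-0.33  0.54  1.55 -0.    1.05 -0.07] open -0.001
140 2 [ -9. -11.] [-8. -8.]
146 18 [-12. -14.] [10. -8.]
152 21 [-15. -14.] [11.  4.]
158 25 [-16. -14.] [10. -2.]
164 21 [-16. -14.] [10. -5.]
170 23 [-16. -15.] [11. -4.]
176 20 [-16. -14.] [ 4. -6.]
182 5 [-16. -15.] [ 8. -9.]
```

The tips are now at about z 143, with a half-thickness of about 13. Contact should come near x=38.

```bash
python3 -m inch '[[0,0,0,0,-0.12,0,1],[0,0,0,0,-0.12,0,1],[0,0,0,0,-0.12,0,1],[0,0,0,0,-0.12,0,1],[0,0,0,0,0,0,1]]' | sed -n '4p'
python3 -c "from h import *;track('s8')"
python3 -m inch '[[0,0,0,0,-0.08,0,1],[0,0,0,0,-0.08,0,1],[0,0,0,0,0,0,1]]' | sed -n '4p'
python3 -c "from h import *;track('s9')"
```

```text
contact_force: [2.0, -0.4, 2.1]
machine xy [ 36.9 -32.2] z 138.3 rot [3.139 0.    1.314] F [ 2.  -0.4  2.1] t 8.2333 q [-0.33  0.52  1.58 -0.    1.04 -0.07] open 0.001
s8 207 x front [-8.6 -7.5  1.5] y [-48.2 -38.3 -25.4]
contact_force: [3.3, -1.0, 2.1]
machine xy [ 32.5 -32.1] z 137.6 rot [3.141 0.    1.314] F [ 3.3 -1.   2.1] t 8.5333 q [-0.33  0.51  1.59 -0.    1.04 -0.07] open 0.002
s9 217 x front [-12.5 -11.1  -1.6] y [-47.7 -38.5 -25.1]
```

```bash
python3 -m inch '[[0,0,0,0,-0.07,0,1],[0,0,0,0,-0.06,0,1],[0,0,0,0,0,0,1]]' | sed -n '4p'
python3 -c "from h import *;track('s10')"
python3 -m inch '[[0,0,0,0,0.2,0,1],[0,0,0,0,0.3,0,1],[0,0,0,0,0.2,0,1],[0,0,0,0,0,-0.8,1],[0,0,0,0,0,-0.8,1],[0,0,0,0,0,0,1]]' | sed -n '4p'
python3 -c "
from h import *
track('s11'); to(0,-72,180)
g=dict(np.load('pics/s11.npz')); cv2.imwrite('pics/s11c.png',cv2.resize(g['pixels'][230:330,340:470],(780,600),interpolation=2)[:,:,::-1])"
```

```text
contact_force: [3.0, -1.3, 2.6]
machine xy [ 28.9 -32. ] z 137.2 rot [-3.141 -0.     1.314] F [ 3.  -1.3  2.6] t 8.8333 q [-0.33  0.51  1.6   0.    1.04 -0.07] open 0.003
s10 225 x front [-15.8 -14.4  -4. ] y [-48.2 -38.9 -25.2]
contact_force: [0.0, -0.5, 0.5]
machine xy [ 49.1 -32.2] z 180.7 rot [3.137 0.    1.314] F [ 0.  -0.5  0.5] t 9.3833 q [-0.33  0.49  1.52 -0.    1.13 -0.07] open 0.002
s11 209 x front [-15.9 -14.6  -4.9] y [-48.5 -37.9 -24.6]
machine xy [ 48.3 -32.1] z 179.0 rot [3.139 0.    1.314] F [ 0.1 -0.5  0. ] t 9.4333 q [-0.33  0.49  1.52  0.    1.12 -0.07] open -0.0
tool shift mm [-39.9 -48.3  -1.1]
```

View pics/s11c.png

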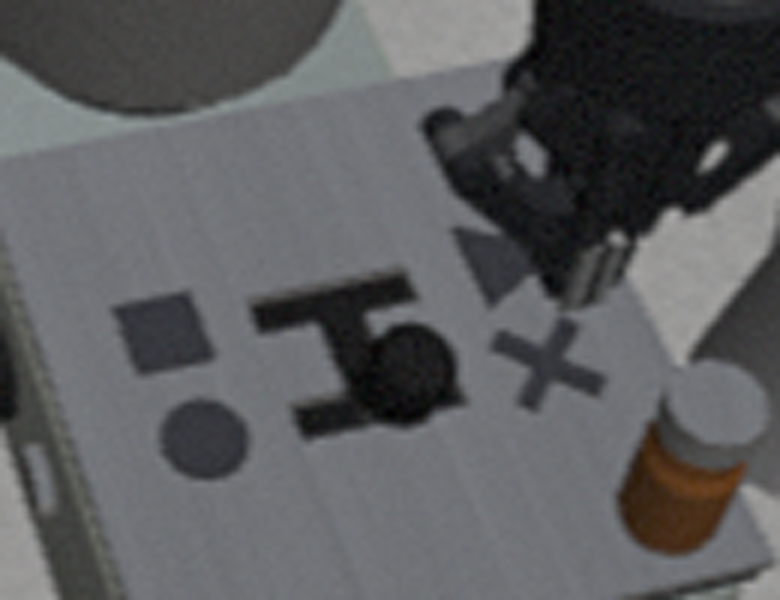

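The knob, at crop (408,372), now sits in line with the cross channel. Next I'll carry the hand over it to its right side.

```bash
python3 -m inch '[[0,0,0,0,0,-0.6,1],[0,0,0,0,-0.65,0,1],[0,0,0,0,-0.65,0,1],[0,0,0,0,-0.65,0,1],[0,0,0,-0.53,0,0,1],[0,0,0,-0.53,0,0,1],[0,0,0,-0.53,0,0,1],[0,0,0,0,0,0,1]]' | sed -n '2p;4p'
python3 -c "
from h import *
to(-0.5,-72,136)"
```

```text
eef_pos: [595.6, -250.9, 191.9]
contact_force: [-0.6, -0.1, -0.1]
machine xy [ -1.5 -74.7] z 191.9 rot [3.142e+00 1.000e-03 1.312e+00] F [-0.6 -0.1 -0.1] t 10.1 q [-0.4   0.42  1.62 -0.    1.11 -0.14] open -0.001
tool shift mm [ 2.8  1.  55.9]
```

```bash
python3 -m inch '[[0,0,0,0,0,0.5,1],[0,0,0,0,0,0.5,1],[0,0,0,0,0,0.5,1],[0,0,0,0,0,0.5,1],[0,0,0,0,0,0.2,1],[0,0,0,0,0,0,1]]' | sed -n '2p;4p'
python3 -c "
from h import *
track('s12')"
python3 -m inch '[[0,0,0,0.15,0,0,1],[0,0,0,0.15,0,0,1],[0,0,0,0.15,0,0,1],[0,0,0,0.15,0,0,1],[0,0,0,0,0,0,1]]' | sed -n '4p'
python3 -c "
from h import *
tip('s13')
g=dict(np.load('pics/s13.npz')); cv2.imwrite('pics/s13c.png',cv2.resize(g['pixels'][230:330,340:470],(780,600),interpolation=2)[:,:,::-1])"
```

```text
eef_pos: [594.7, -247.1, 134.8]
contact_force: [-0.3, 0.3, 0.3]
machine xy [ -3.4 -71.2] z 134.8 rot [-3.138e+00 -1.000e-03  1.314e+00] F [-0.3  0.3  0.3] t 10.6 q [-0.4   0.47  1.66  0.    1.01 -0.14] open -0.002
s12 12 x front [-15.  -14.2 -11.3] y [-46.  -41.4 -36.8]
contact_force: [-0.9, -2.8, 2.1]
machine xy [ -1.4 -56.5] z 138.2 rot [3.140e+00 1.000e-03 1.315e+00] F [-0.9 -2.8  2.1] t 11.0667 q [-0.37  0.47  1.66 -0.    1.01 -0.12] open 0.004
146 8 [ -9. -13.] [ 5. -8.]
152 21 [-15. -14.] [10. -1.]
158 21 [-16. -14.] [11.  3.]
164 28 [-16. -14.] [12. -3.]
170 26 [-15. -14.] [11. -3.]
176 15 [-15. -14.] [ 6. -5.]
182 7 [-16. -13.] [ 3. -9.]
```

View pics/s13c.png

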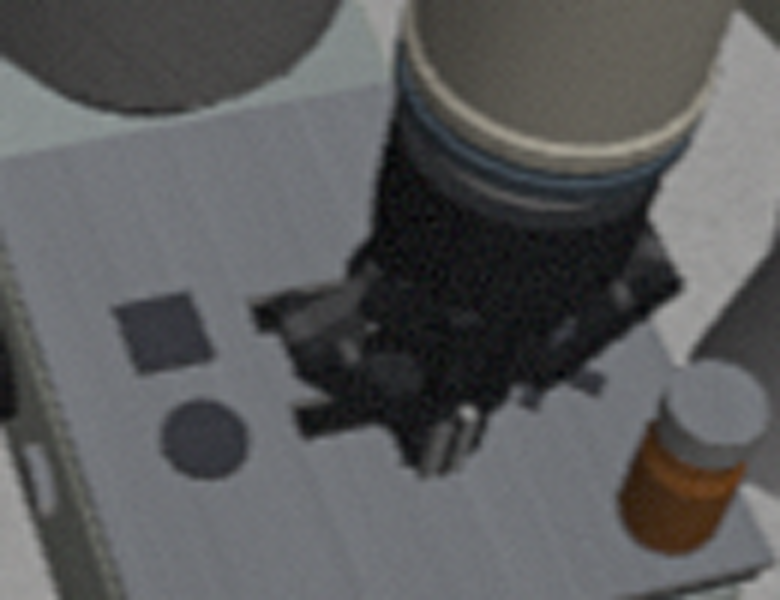

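The finger is against the knob's right side (force ≈ 3 N). I'll push it left across the channel in stages.

```bash
python3 -m inch '[[0,0,0,0.12,0,0,1],[0,0,0,0.12,0,0,1],[0,0,0,0.12,0,0,1],[0,0,0,0.12,0,0,1],[0,0,0,0,0,0,1]]' | sed -n '2p;4p'
```

```text
eef_pos: [602.9, -221.3, 137.3]
contact_force: [0.3, -3.2, 2.5]
```

```bash
python3 -m inch '[[0,0,0,0.12,0,0,1],[0,0,0,0.12,0,0,1],[0,0,0,0.12,0,0,1],[0,0,0,0.12,0,0,1],[0,0,0,0.12,0,0,1],[0,0,0,0,0,0,1]]' | sed -n '2p;4p'
python3 -c "
from h import *
rel()"
```

```text
eef_pos: [606.6, -206.6, 137.2]
contact_force: [-0.4, -2.8, 1.8]
machine xy [ -2.1 -29. ] z 137.2 rot [-3.141 -0.     1.314] F [-0.4 -2.8  1.8] t 12.0333 q [-0.33  0.47  1.67  0.    1.01 -0.07] open -0.002
```

```bash
python3 -m inch '[[0,0,0,0.12,0,0,1],[0,0,0,0.12,0,0,1],[0,0,0,0.12,0,0,1],[0,0,0,0.12,0,0,1],[0,0,0,0.12,0,0,1],[0,0,0,0.12,0,0,1],[0,0,0,0,0,0,1]]' | sed -n '2p;4p'
python3 -m inch '[[0,0,0,0.12,0,0,1],[0,0,0,0.12,0,0,1],[0,0,0,0.12,0,0,1],[0,0,0,0,0,0,1]]' | sed -n '2p;4p'
python3 -c "
from h import *
rel()"
```

```text
eef_pos: [611.3, -189.3, 137.3]
contact_force: [-0.9, -2.7, 3.7]
eef_pos: [613.5, -180.6, 137.2]
contact_force: [0.3, -3.7, 1.6]
machine xy [-2.  -2.1] z 137.2 rot [-3.141 -0.     1.314] F [ 0.3 -3.7  1.6] t 12.95 q [-0.29  0.46  1.67  0.    1.   -0.03] open -0.003
```

```bash
python3 -m inch '[[0,0,0,0.1,0,0,1],[0,0,0,0.1,0,0,1],[0,0,0,0,0,0,1]]' | sed -n '2p;4p'
python3 -m inch '[[0,0,0,0.08,0,0,1],[0,0,0,0.06,0,0,1],[0,0,0,0,0,0,1]]' | sed -n '2p;4p'
python3 -c "
from h import *
rel()"
```

```text
eef_pos: [614.6, -175.9, 137.0]
contact_force: [-0.2, -3.4, -0.3]
eef_pos: [615.3, -172.6, 137.0]
contact_force: [0.4, -3.7, -1.7]
machine xy [-2.2  6. ] z 137.0 rot [-3.141 -0.     1.314] F [ 0.4 -3.7 -1.7] t 13.45 q [-0.28  0.46  1.67  0.    1.   -0.02] open -0.003
```

```bash
python3 -m inch '[[0,0,0,0.06,0,0,1],[0,0,0,0.04,0,0,1],[0,0,0,0,0,0,1]]' | sed -n '2p;4p'
python3 -m inch '[[0,0,0,0.05,0,0,1],[0,0,0,0,0,0,1]]' | sed -n '2p;4p'
python3 -c "
from h import *
rel()"
```

```text
eef_pos: [615.9, -170.4, 137.1]
contact_force: [-0.4, -2.4, -1.8]
eef_pos: [616.0, -169.7, 137.0]
contact_force: [-1.4, -6.0, -2.2]
machine xy [-2.3  9. ] z 137.0 rot [-3.141e+00  1.000e-03  1.314e+00] F [-1.4 -6.  -2.2] t 13.8667 q [-0.27  0.46  1.68 -0.    1.   -0.01] open 0.002
```

The force rises and the hand stalls, so the lever is at the left end of the channel. I'll back off, raise, and move to the front side of the knob.

```bash
python3 -m inch '[[0,0,0,-0.3,0,0,1],[0,0,0,-0.3,0,0,1],[0,0,0,0,0,-0.7,1],[0,0,0,0,0,-0.7,1],[0,0,0,0,0,-0.7,1],[0,0,0,0,-0.6,0,1],[0,0,0,0,-0.6,0,1],[0,0,0,0,-0.6,0,1]]' | sed -n '2p;4p'
python3 -c "
from h import *
g=shot('side','s14'); to(-46,31,136); W=world(g); D=(W[...,:2]-C)@M
m=(W[...,2]>145)&(W[...,2]<174)&(abs(D[...,0])<40)&(D[...,1]<65)&(D[...,1]>5)&(g['pixels'].max(-1)<60)
print(m.sum(),np.percentile(D[m],[2,50,98],0).round(1))
cv2.imwrite('pics/s14c.png',cv2.resize(g['pixels'][230:330,340:470],(780,600),interpolation=2)[:,:,::-1])"
```

```text
eef_pos: [568.9, -172.5, 190.3]
contact_force: [0.5, -0.5, 0.1]
machine xy [-50.3  -5.6] z 189.8 rot [-3.139e+00 -1.000e-03  1.314e+00] F [-2.6  1.7 -0.8] t 14.5833 q [-0.3   0.34  1.74  0.    1.07 -0.04] open -0.003
tool shift mm [36.6  4.4 53.9]
123 [[-12.6  16.7]
 [ -2.2  22.4]
 [ 10.9  30.8]]
```

View pics/s14c.png

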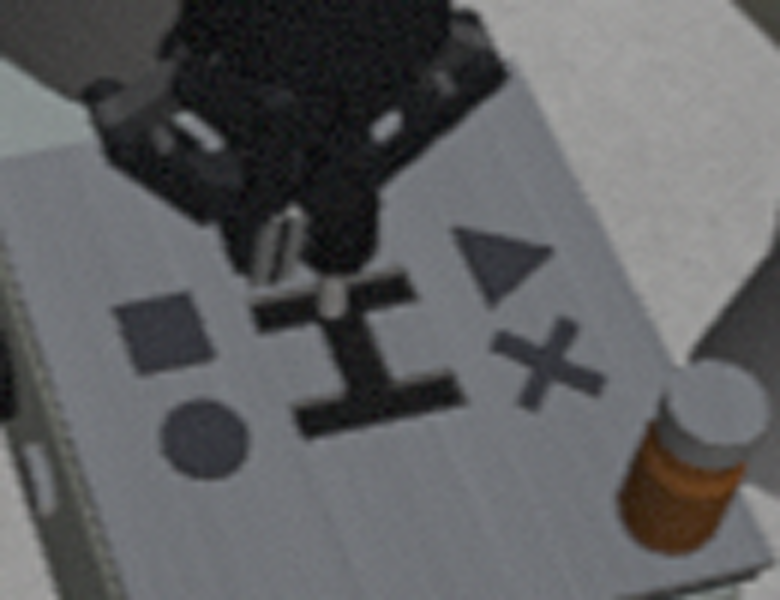

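The stem, at crop (333,297), is in the left slot line. The hand is in front of the knob, so I'll align, go down and push rearward.

```bash
python3 -m inch '[[0,0,0,0.5,0,0,1],[0,0,0,0.5,0,0,1],[0,0,0,0.46,0.1,0,1],[0,0,0,0,0,0.5,1],[0,0,0,0,0,0.5,1],[0,0,0,0,0,0.6,1],[0,0,0,0,0,0.5,1],[0,0,0,0,0,0,1]]' | sed -n '2p;4p'
python3 -m inch '[[0,0,0,0,0.12,0,1],[0,0,0,0,0.12,0,1],[0,0,0,0,0.12,0,1],[0,0,0,0,0.12,0,1],[0,0,0,0,0.12,0,1],[0,0,0,0,0,0,1]]' | sed -n '2p;4p'
python3 -c "
from h import *
tip('s15')"
```

```text
eef_pos: [578.7, -137.3, 133.3]
contact_force: [-0.2, -0.6, 0.4]
eef_pos: [596.3, -141.8, 137.8]
contact_force: [0.0, -0.6, -0.3]
machine xy [-28.4  31. ] z 137.8 rot [ 3.14  -0.     1.314] F [ 0.  -0.6 -0.3] t 15.75 q [-0.24  0.42  1.74  0.    0.98  0.02] open -0.004
134 2 [14. -6.] [15. -3.]
140 2 [14. -8.] [16. -7.]
146 18 [ -9. -14.] [17. -5.]
152 25 [-15. -14.] [16.  1.]
158 28 [-15. -14.] [17.  2.]
164 26 [-16. -15.] [17.  2.]
170 27 [-16. -14.] [12. -1.]
176 22 [-16. -15.] [10. -6.]
182 10 [-15. -14.] [10. -6.]
```

```bash
python3 -m inch '[[0,0,0,0,0.12,0,1],[0,0,0,0,0.12,0,1],[0,0,0,0,0.12,0,1],[0,0,0,0,0,0,1]]' | sed -n '2p;4p'
python3 -m inch '[[0,0,0,0,0.12,0,1],[0,0,0,0,0.12,0,1],[0,0,0,0,0.12,0,1],[0,0,0,0,0,0,1]]' | sed -n '2p;4p'
python3 -c "
from h import *
rel()"
```

```text
eef_pos: [604.4, -143.9, 137.4]
contact_force: [-2.6, 0.0, 0.5]
eef_pos: [613.5, -146.4, 137.3]
contact_force: [-2.3, 0.9, 1.8]
machine xy [-10.7  30.9] z 137.3 rot [3.141 0.    1.314] F [-2.3  0.9  1.8] t 16.4667 q [-0.24  0.45  1.69 -0.    1.    0.02] open -0.001
```

```bash
python3 -m inch '[[0,0,0,0,0.12,0,1],[0,0,0,0,0.12,0,1],[0,0,0,0,0.1,0,1],[0,0,0,0,0,0,1]]' | sed -n '2p;4p'
python3 -m inch '[[0,0,0,0,0.1,0,1],[0,0,0,0,0.06,0,1],[0,0,0,0,0,0,1]]' | sed -n '2p;4p'
python3 -c "
from h import *
rel()"
```

```text
eef_pos: [621.4, -148.5, 137.0]
contact_force: [-1.6, -1.4, 1.1]
eef_pos: [624.8, -149.4, 136.9]
contact_force: [-3.5, -1.5, -1.2]
machine xy [ 1.  30.9] z 136.9 rot [-3.141  0.     1.314] F [-3.5 -1.5 -1.2] t 17.05 q [-0.24  0.47  1.67 -0.    1.01  0.02] open 0.0
```

```bash
python3 -m inch '[[0,0,0,0,0.08,0,1],[0,0,0,0,0.08,0,1],[0,0,0,0,0,0,1]]' | sed -n '2p;4p'
python3 -m inch '[[0,0,0,0,0.05,0,1],[0,0,0,0,0,0,1]]' | sed -n '2p;4p'
python3 -m inch '[[0,0,0,0,0.04,0,1],[0,0,0,0,0,0,1]]' | sed -n '2p;4p'
python3 -c "
from h import *
rel()"
```

```text
eef_pos: [629.0, -150.3, 137.1]
contact_force: [-4.2, 0.4, -0.6]
eef_pos: [630.0, -150.5, 137.2]
contact_force: [-3.4, 0.5, -0.9]
eef_pos: [630.4, -150.7, 137.1]
contact_force: [-5.8, 0.8, -1.1]
machine xy [ 6.8 31.1] z 137.1 rot [-3.14  -0.     1.314] F [-5.8  0.8 -1.1] t 17.6333 q [-0.24  0.48  1.65  0.    1.01  0.02] open 0.0
```

```bash
python3 -m inch '[[0,0,0,0,0.06,0,1],[0,0,0,0,0,0,1]]' | sed -n '2p;4p'
python3 -m inch '[[0,0,0,0,0.06,0,1],[0,0,0,0,0,0,1]]' | sed -n '2p;4p'
```

```text
eef_pos: [630.9, -150.8, 136.9]
contact_force: [-9.1, 3.0, 2.1]
eef_pos: [631.3, -150.9, 136.8]
contact_force: [-13.3, 3.2, 3.2]
```

It's against a hard stop: 13 N with no further travel. Now I'll withdraw forward and up, then check.

```bash
python3 -m inch '[[0,0,0,0,-0.3,0,1],[0,0,0,0,-0.5,0,1],[0,0,0,0,-0.5,0,1],[0,0,0,0,0,-0.7,1],[0,0,0,0,0,-0.8,1],[0,0,0,0,0,-0.8,1],[0,0,0,0,0,-0.8,1],[0,0,0,0,0,-0.8,1]]' | sed -n '2p;4p'
python3 -m inch '[[0,0,0,0,-0.9,0,1],[0,0,0,0,-0.9,0,1],[0,0,0,0,-0.9,0,1],[0,0,0,0,-0.9,0,1],[0,0,0,0,-0.9,0,1],[0,0,0,0,-0.9,0,1],[0,0,0,0,0,0,1],[0,0,0,0,0,0,1]]' | sed -n '2p;4p'
python3 - <<'E'
from h import *
rel(); g=shot('side','s20'); t=shot('top','t20')
for q in (g,t):
    W=world(q); D=(W[...,:2]-C)@M
    m=(W[...,2]>128)&(W[...,2]<174)&(abs(D[...,0])<60)&(D[...,1]<60)&(D[...,1]>-60)
    if m.any(): print(m.sum(),np.c_[D[m],W[m][:,2]].min(0).round(1),np.c_[D[m],W[m][:,2]].max(0).round(1))
cv2.imwrite('pics/c20.png',np.hstack([cv2.resize(g['pixels'][220:340,330:480],(500,400),interpolation=2),cv2.resize(t['pixels'][140:260,330:420],(300,400),interpolation=2)])[:,:,::-1])
E
```

```text
eef_pos: [603.7, -143.5, 236.8]
contact_force: [0.4, -1.1, 0.2]
eef_pos: [472.5, -109.2, 235.9]
contact_force: [0.6, -0.4, 0.3]
machine xy [-156.5   31.2] z 235.9 rot [ 3.138 -0.     1.314] F [ 0.6 -0.4  0.3] t 19.3 q [-0.23  0.12  1.91  0.    1.11  0.03] open 0.004
237 [ 14.5  14.  129.4] [ 46.7  46.5 167.8]
161 [-38.7 -54.5 128.2] [ 59.9  50.8 168.5]
```

View pics/c20.png

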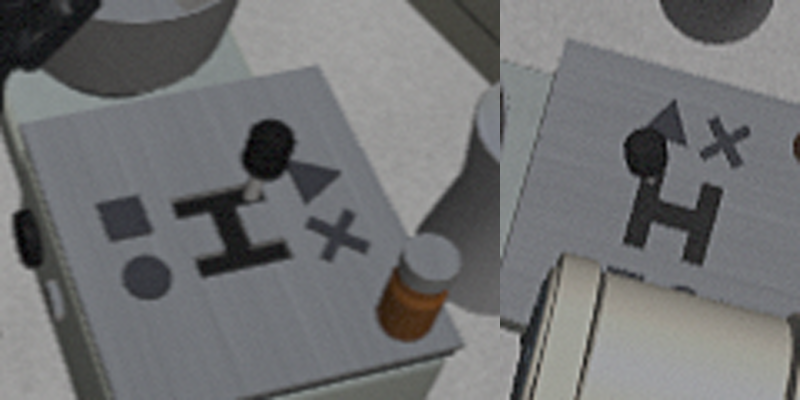

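The knob is at crop (270,150), machine ≈ (+31,+31). The stem is at the rear-left slot end by the triangle, the jar is in place, and the hand is clear.

```bash
python3 -c "
from rig import r
print(r.sign_off())"
```

```text
the job is handed in; nothing more can be done
None
```

The gear lever is fully home in the rear-left slot marked by the triangle, pushed only and never pinched. The hand is clear, nothing else was touched on the way, and the job was handed in at about 19 s.

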